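# Set the board holder's gap to the gauge mark

### The job

Set the circuit-board holder for the next board: with a closed fingertip, roll the exposed top of the knurled wheel towards the jaws, stroke by stroke, until the sliding jaw's pointer stands between the two dark lines on the gauge tag (roll it back if it runs past), then press the round lock plunger at the wheel end fully down. Move the jaw only by the wheel, do not push on the jaw or shift the gauge tag, do not lean hard on the wheel, and pick nothing up: leave all the loose things where they are.

Things in the scene. Friction and masses are not known exactly. Their poses are not given: they have to be found in the camera images.
- holder: Fixed aluminium board holder, base 100 (x) x 300 (y) x 12 mm. Origin on the bench, on the base's long centre line; base from y = -170 to +130 mm. Along y: lock post -140, knurled wheel -70, sliding jaw (90 x 25, top 49 mm above bench, centre -17.5 when open), fixed jaw 85 to 110 (top 48). Gauge rail on the +x side (x = 52 to 72).
- wheel_crest (a point): Top of the knurled steel wheel, at (0, -70, 72) mm in the holder's frame. Wheel 60 mm in diameter, 22 wide; axle level along the holder's x, 30 mm under this point. It stands between two dark steel cheeks (37 mm over both, 60 mm along y) whose tops are 10 mm below the crest, so only the crown is exposed. Axes as the holder's.
- wheel (a joint): Turn of the wheel, rad: 0 with the jaw fully open (where it starts), stops at 0 and 5.2. Grows as the wheel's top rolls towards the holder's +y (towards the jaws), which closes the gap. One radian is 30 mm of rim and moves the jaw 12 mm. About 1 N along the rim turns it; it stays where it is left.
- jaw (a joint): Travel of the sliding jaw towards the fixed jaw (holder's +y), m: 0 fully open (gap 90 mm), at most 0.0624. Driven by the wheel, 0.012 m per rad. The jaw is a dark steel block 25 (y) x 90 (x) x 36 mm with a thin steel pointer on its +x side; the robot must not push on it.
- pointer (a point): Tip of the jaw's pointer, a 2 mm wide steel needle pointing to the holder's +x, 41.5 mm above the bench, in the jaw's mid-plane. Axes as the holder's.
- gauge (a joint): Place of the gauge mark along the rail, m, on the same scale as joint jaw: the pointer stands on the mark when joint jaw equals this value. Stiff: it is clamped and must stay as found.
- mark (a point): Centre between the two dark lines on top of the gauge tag, 36.5 mm above the bench, 5 mm under the pointer's track. The tag is a white plate 44 (x) x 26 (y) x 6 mm on the rail beside the jaws; its two lines run across the rail (along x), each 2 mm wide, with 6 mm clear between them. Axes as the holder's.
- lock (a joint): Travel of the lock plunger, m: 0 up (start), 0.008 fully down at its stop. Moves straight down against about 3 N of steady friction (no spring) and stays where it is left.
- lock_top (a point): Centre of the lock plunger's flat top, a steel button 24 mm in diameter on a dark round post of 32 mm diameter; at (0, -140, 61) mm in the holder's frame when up, 53 mm high when fully down.
- driver: Bystander: black motor driver module, 95 x 118 x 34 mm. Origins of all bystanders: centre of the underside.
- battery: Bystander: 9 V block battery, upright, 26 x 17 x 48 mm.
- tin: Bystander: small round brass flux tin, 44 mm diameter, 20 mm high.
- driver_bit: Bystander: screwdriver lying flat, 160 mm long.
- dropper: Bystander: small white dropper bottle, 28 mm diameter, 80 mm high.
- meter: Bystander: yellow multimeter lying flat, 170 x 85 x 42 mm.

How it is judged:
On the way, in this order (a step that is already met when the one before it is completed fails the run):
1. the pointer stands still between the gauge lines, the lock still up (y of pointer in the frame of mark between -0.003 and 0.003 m and velocity of joint jaw between -0.002 and 0.002 m/s and value of joint lock below 0.002 m), for 0.3 s.
2. the lock plunger is pressed fully down (value of joint lock above 0.0065 m), for 0.2 s.
At the end, for the whole second after the job is handed in: The pointer's tip is within 3 mm of the mark's centre along the holder's y (between the two lines) and still, the lock plunger is down by more than 6.5 of its 8 mm, the gauge tag is within 2 mm and every bystander within 20 mm of where it was (y of pointer in the frame of mark between -0.003 and 0.003 m and velocity of joint jaw between -0.002 and 0.002 m/s and value of joint lock above 0.0065 m and distance of mark from where it was at the start of the episode below 0.002 m and distance of each of driver, battery, tin, driver_bit, dropper, meter from where it was at the start of the episode below 0.02 m); the robot touches nothing.
It fails at once if the robot pushes on the sliding jaw (over 1 N) (contact force between any of the fingers, the arm and jaw above 1 N).
It fails at once if the gauge tag is shifted by over 2 mm (distance of mark from where it was at the start of the episode above 0.002 m).
It fails at once if the wheel is leaned on or squeezed with over 45 N (contact force between the fingers and wheel above 45 N).
It fails at once if a loose thing is knocked or carried over 20 mm away or lifted over 12 mm (distance of any of driver, battery, tin, driver_bit, dropper, meter from where it was at the start of the episode above 0.02 m or height (world z) of any of driver, battery, tin, driver_bit, dropper, meter above 0.012 m).
It also fails if it takes over 48 s, if anything falls off the work surface, if the arm or the gripper's body presses on something with over 40 N, if the wrist force passes 120 N, or if a joint passes its speed limit or range.

### The arm

A 7-joint arm with a two-finger parallel gripper is mounted at the origin on the work surface. World frame = base frame: x ahead of the robot, y to its left, z up, the work surface at z = 0. Lengths are in m, angles in rad, forces in N, time in s.
With the tool pointing down it reaches from about 0.4 to 0.9 m from the base axis. Payload 5.5 kg.
Tool frame: the origin (TCP) lies at the very end of the fingers, on their centre line; the grasp point (between the pads) lies 19 mm behind it (robot.hold_point_z is the distance from the TCP to the grasp point, in m); z points along the fingers, x is the direction in which the jaws open and shut, and the axes are right-handed (so a half turn about z gives the same grasp; the last joint's range is limited). The gripper opens to 85 mm and grips with 20 to 120 N. Pads are 22 mm wide; open, the fingers measure 114 mm over their backs; the gripper's body (76 mm by 85 mm) begins 54 mm behind the grasp point. The pads swing forward as they close: fully open they stand 13 mm farther back than shut.
Start: joints at [-1.034, 0.501, -0.427, 1.55, 0.221, 1.138, -0.21], TCP at [0.176, 0.626, 0.231] pointing down, gripper open.
Joint ranges: [-2.88, 2.88], [-0.31, 2.03], [-1.54, 1.56], [0.2, 2.42], [-1.41, 4.55], [0.19, 2.02], [-2.57, 2.57]. Speed limits (rad/s): [2.57, 2.57, 3.14, 3.14, 3.14, 3.14, 3.14].

### API

Orientations are given as a unit quaternion [w, x, y, z].
In Python, from cell import robot, vision gives the robot as it stands. The module is installed in compiled form; this text tells all that it offers.
- The arm moves only by the tool move_arm, never from a script. Its argument "rows" is one flat list of numbers, 5 for each row, row after row: the closure, from 0 (fully open) to 1 (shut), then the shift along the tool's x, y, z in m, then the turn about the tool's z in degrees. A call has 1 to 12 rows; each row is the pose to reach, as a shift and turn from the pose commanded when the call began, along the tool's axes at that moment; what a row does not reach only later rows make up. A row lasts 1/8 s, in which the tool goes at most 62.5 mm and 10.7 degrees, less where a joint would pass 70% of its speed; a pose out of reach is approached as far as the arm can. A call with a gripper value outside its range is refused whole. The fingers move at their own pace and stop on an object; "squeeze" is the grip in N (left out, the last holds). Time passes only in rows, so rows that repeat a pose let the fingers close. It gives the time, the measured TCP pose, the force and the opening at its end, in the units of the state.
- robot.observe(): the state, without advancing time (a new reading comes with each control period).
- vision.grab_frame(name): name is "scene" or "side" or "wrist"; returns a dict with "image" (420x560x3 uint8, blue, green, red), "camera_matrix" (3x3 intrinsics, pixels), "T" (4x4, takes a point from camera to world coordinates). Camera axes: x right, y down, z forward; pixel columns grow to the right and rows downward; lengths in m; the calibration is good to about 2 mm. A picture is of the moment at which its call begins. There is no depth.
- robot.hand_in(): hands the job in, once; it reports no verdict.
The state is a dict: "time": time; "joints": joint angles; "qd": joint speeds; "effort": joint torques, N m; "tcp_pos": TCP position; "tool_rot": TCP orientation; "wrist_force": force on the tool from outside, world axes, zero at the start; "wrist_torque": the same for the moment, N m; "finger_gap": finger opening in m.
Only numpy, scipy, OpenCV 4.12 (cv2) and the standard library are available. Lean on these libraries where they do the work, as an engineer would, in place of code of your own. Each camera call takes 0.05 s, during which the arm holds its last target.

## Working session

There is one attempt and no reset: what is moved stays moved. The work goes in short steps, Python scripts to look and compute and a tool call to move; the robot and the scene stay as the last step left them, time stands still between calls to the robot, and variables do not carry over. Pictures are saved under pics/ and viewed, and the job is handed in when it is done.

Besides the shell and the picture viewer there is one more tool, called after "Request:" as name(argument=value, ...), one argument or row to a line, values as JSON. move_arm: Moves the arm, as the interface text tells. Its arguments: {"type":"object","properties":{"rows":{"type":"array"},"squeeze":{"type":"number"}},"required":["rows"]}

```bash
mkdir -p pics; python3 - <<'E'
from cell import robot, vision
import cv2
s=robot.observe()
print({k:s[k] for k in ("time","tcp_pos","tool_rot","wrist_force","finger_gap")})
for n in ("scene","side","wrist"):
    f=vision.grab_frame(n); cv2.imwrite(f"pics/{n}0.png",f["image"]); print(n,f["camera_matrix"].tolist(),f["T"].round(4).tolist())
E
```

```text
{'time': 0.0, 'tcp_pos': array([0.17559983, 0.62510916, 0.23027781]), 'tool_rot': array([ 5.55485064e-04,  7.96979898e-01,  6.04005068e-01, -7.82249646e-04]), 'wrist_force': array([ 0.75840822, -0.56546214, -0.62286447]), 'finger_gap': 0.08572430307420074}
scene [[399.50670163882415, 0.0, 282.1673505996756], [0.0, 399.50670163882415, 205.22248672895142], [0.0, 0.0, 1.0]] [[0.5832, 0.5054, -0.636, 1.1004], [0.8123, -0.3722, 0.449, -0.2204], [-0.0098, -0.7785, -0.6276, 0.5911], [0.0, 0.0, 0.0, 1.0]]
side [[524.7856060335395, 0.0, 275.56343592658993], [0.0, 524.7856060335395, 208.66290500379574], [0.0, 0.0, 1.0]] [[0.9228, -0.215, 0.3197, 0.267], [-0.3852, -0.5006, 0.7752, -0.6364], [-0.0066, -0.8386, -0.5448, 0.6039], [0.0, 0.0, 0.0, 1.0]]
wrist [[307.6397621972426, 0.0, 281.24822681386473], [0.0, 307.6397621972426, 204.6278999694987], [0.0, 0.0, 1.0]] [[0.2711, 0.9232, 0.2724, 0.1056], [0.9626, -0.2597, -0.0775, 0.6454], [-0.0008, 0.2832, -0.959, 0.373], [0.0, 0.0, 0.0, 1.0]]
```

View pics/scene0.png

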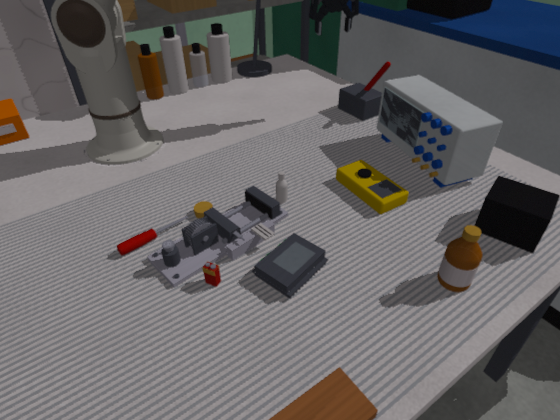

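View pics/side0.png

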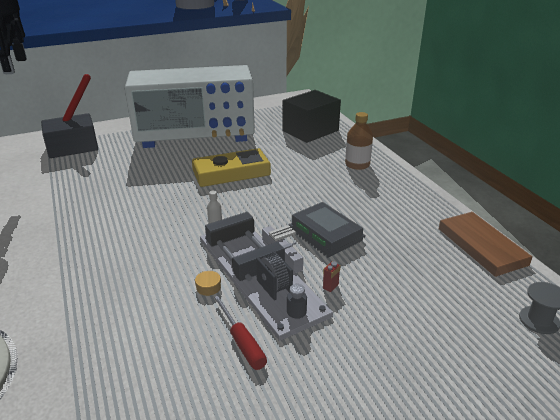

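View pics/wrist0.png

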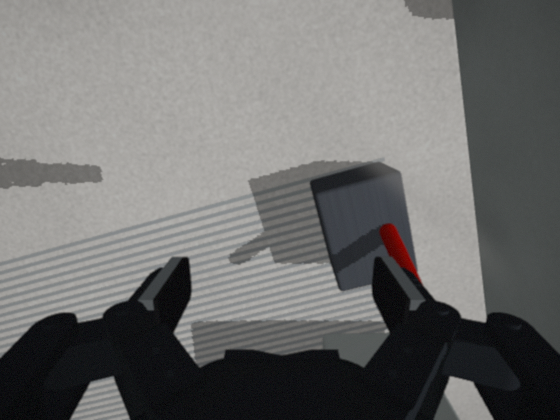

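The scene view shows the holder: lock post at (170,250), wheel at (203,235), jaw at (222,224) and fixed jaw at (262,202). In the side view the lock is at (297,295), the wheel at (272,270) and the fixed jaw at (229,230). I'll zoom in and triangulate.

```bash
cat > h.py <<'E'
import numpy as np, cv2
from cell import robot, vision
def ray(f,p):
    d=np.linalg.solve(f["camera_matrix"],np.array([p[0],p[1],1.]));T=f["T"]
    d=T[:3,:3]@d; return T[:3,3],d/np.linalg.norm(d)
def plane(f,p,z):
    o,d=ray(f,p); return o+d*(z-o[2])/d[2]
def tri(fs,ps):
    A=np.zeros((3,3));b=np.zeros(3);R=[ray(f,p) for f,p in zip(fs,ps)]
    for o,d in R:
        M=np.eye(3)-np.outer(d,d);A+=M;b+=M@o
    x=np.linalg.solve(A,b); return x,[float(np.linalg.norm((np.eye(3)-np.outer(d,d))@(x-o))) for o,d in R]
def proj(f,X):
    T=f["T"];c=T[:3,:3].T@(np.array(X)-T[:3,3]);p=f["camera_matrix"]@c;return p[:2]/p[2]
def crop(img,x0,y0,x1,y1,k,name):
    cv2.imwrite(name,cv2.resize(img[y0:y1,x0:x1],None,fx=k,fy=k,interpolation=cv2.INTER_CUBIC))
E
python3 - <<'E'
from h import *
crop(cv2.imread("pics/scene0.png"),140,170,300,290,5,"pics/sc.png")
crop(cv2.imread("pics/side0.png"),190,190,350,340,4,"pics/si.png")
E
```

```text
(no output)
```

View pics/sc.png

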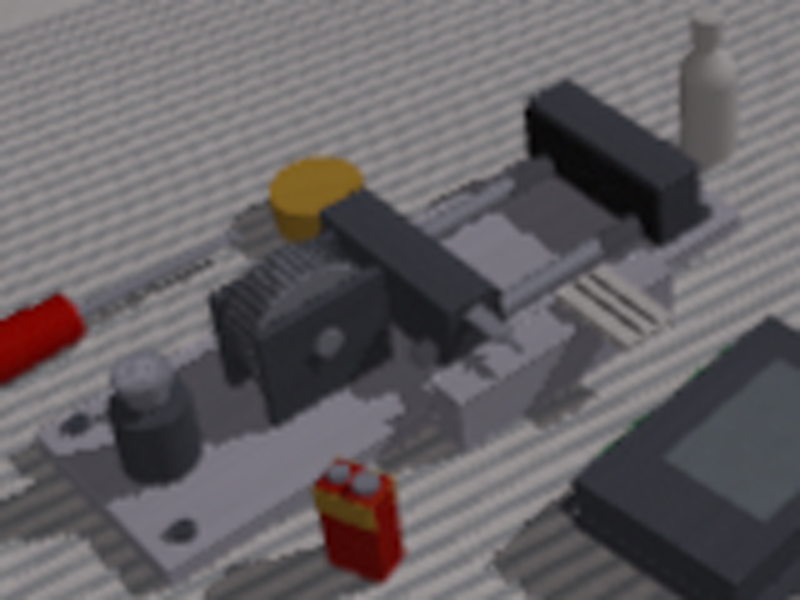

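View pics/si.png

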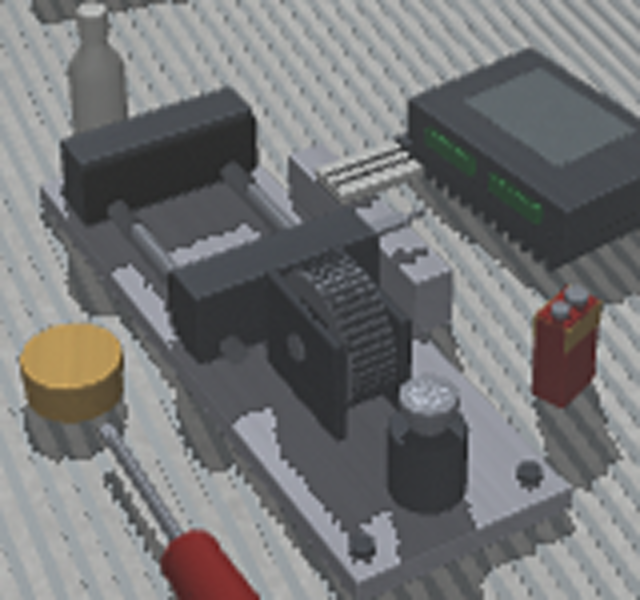

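```bash
python3 - <<'E'
from h import *
sc=vision.grab_frame("scene"); si=vision.grab_frame("side")
S=lambda p:(p[0]/5+140,p[1]/5+170); D=lambda p:(p[0]/4+190,p[1]/4+190)
P={"lock":((142,369),(429,391)),"fj--":((530,98),(82,165)),"fj+-":((568,80),(62,145)),"fj++":((698,163),(235,88)),"fj-+":((660,185),(255,108)),
"jaw-+":((452,320),(380,235)),"jaw++":((500,295),(357,208)),"jaw--":((322,212),(190,297)),"ptr":((515,345),(424,210)),"batt":((355,478),(568,302))}
R={}
for k,(a,b) in P.items():
    x,e=tri([sc,si],[S(a),D(b)]);R[k]=x;print(k,x.round(4),np.round(e,4))
fj=np.mean([R[k] for k in R if k[:2]=="fj"],0)
v=fj-R["lock"];print("axis",v,np.hypot(v[0],v[1]))
print("joints",robot.observe()["joints"])
yv=v[:2]/np.hypot(*v[:2]);xv=np.array([yv[1],-yv[0]])
print("yaw y axis deg",np.degrees(np.arctan2(yv[1],yv[0])))
np.savez("holder.npz",lock=R["lock"],fj=fj)
lk=R["lock"][:2]
for k in R:print(k,((R[k][:2]-lk)@xv).round(4),((R[k][:2]-lk)@yv-0.14).round(4))
E
```

```text
lock [ 0.5302 -0.083   0.0609] [0.0003 0.0003]
fj-- [0.4552 0.1344 0.0471] [0.001 0.001]
fj+- [0.4519 0.1567 0.0452] [0.0013 0.0013]
fj++ [0.5413 0.1669 0.0481] [0.0018 0.0018]
fj-+ [0.5438 0.1453 0.0486] [0.0012 0.0012]
jaw-+ [0.5605 0.0331 0.0454] [0. 0.]
jaw++ [0.5591 0.0561 0.045 ] [0.0003 0.0003]
jaw-- [0.4695 0.0223 0.0468] [0.0009 0.0009]
ptr [0.5869 0.0459 0.0434] [0.0009 0.0009]
batt [ 0.6143 -0.0391  0.0455] [0.0008 0.0008]
axis [-0.03214857  0.23381027 -0.01365429] 0.23601011226089735
joints [-1.03378238  0.50138328 -0.42688636  1.55089641  0.22081722  1.1383149
 -0.21030215]
yaw y axis deg 97.82899349274435
lock 0.0 -0.14
fj-- -0.0447 0.0856
fj+- -0.0449 0.1082
fj++ 0.0451 0.106
fj-+ 0.0446 0.0843
jaw-+ 0.0458 -0.0291
jaw++ 0.0476 -0.0061
jaw-- -0.0458 -0.0274
ptr 0.0737 -0.02
batt 0.0892 -0.1079
```

```bash
cat >> h.py <<'E'
from scipy.spatial.transform import Rotation as Ro
HO=np.array([0.5302,-0.083]); HA=np.radians(97.7)
yv=np.array([np.cos(HA),np.sin(HA)]);xv=np.array([yv[1],-yv[0]])
def hw(x,y,z):  # holder mm-> world
    p=HO+xv*x+yv*(y+0.14); return np.array([p[0],p[1],z])
def toh(p): q=np.array(p[:2])-HO; return np.array([q@xv,q@yv-0.14,p[2]])
def shift(target,xang=None,s=None):
    s=s or robot.observe(); q=s["tool_rot"]; R=Ro.from_quat([q[1],q[2],q[3],q[0]]).as_matrix()
    d=R.T@(np.array(target)-s["tcp_pos"]); out=d.round(4).tolist()
    if xang is not None:
        a=np.degrees(np.arctan2(R[1,0],R[0,0])); out.append(round((a-xang+180)%360-180,2))
    return out
E
python3 - <<'E'
from h import *
print(hw(0,-.07,.072), shift(hw(0,-.07,.2),7.7))
E
```

```text
[ 0.52082097 -0.01363118  0.072     ] [-0.5219, 0.5051, 0.0313, np.float64(66.61)]
```

Request:
move_arm(
  rows=[0.3,-0.043,0.042,0,5.5,0.6,-0.087,0.084,0,11,1,-0.13,0.126,0,16.5,1,-0.174,0.168,0,22,1,-0.217,0.21,0,27.5,1,-0.261,0.252,0,33,1,-0.304,0.294,0,38.5,1,-0.348,0.336,0,44,1,-0.391,0.379,0,50,1,-0.435,0.421,0.01,55.5,1,-0.478,0.463,0.02,61,1,-0.522,0.505,0.03,66.6],
  squeeze=20,
)

```text
time: 1.75
tcp_pos: [0.5217, -0.0148, 0.2013]
tool_rot: [-0.0, 0.998, 0.066, 0.0]
wrist_force: [1.0, 0.2, 0.9]
finger_gap: 0.0
```

```bash
python3 - <<'E'
from h import *
s=robot.observe()
print({k:s[k] for k in ("time","tcp_pos","tool_rot","wrist_force","finger_gap","joints")})
print(shift(hw(0,-.07,.2),7.7))
f=vision.grab_frame("wrist"); cv2.imwrite("pics/w1.png",f["image"])
E
```

```text
{'time': 1.75, 'tcp_pos': array([ 0.52166473, -0.01481048,  0.20129557]), 'tool_rot': array([-8.63671694e-05,  9.97822068e-01,  6.59612863e-02,  4.70255070e-04]), 'wrist_force': array([0.97992711, 0.24242164, 0.92811527]), 'finger_gap': 3.401634339630558e-05, 'joints': array([-0.129971  ,  0.27474668,  0.12589884,  1.91771314, -0.04215057,
        0.95069148,  0.14774372])}
[-0.0007, -0.0013, 0.0013, np.float64(-0.14)]
```

View pics/w1.png

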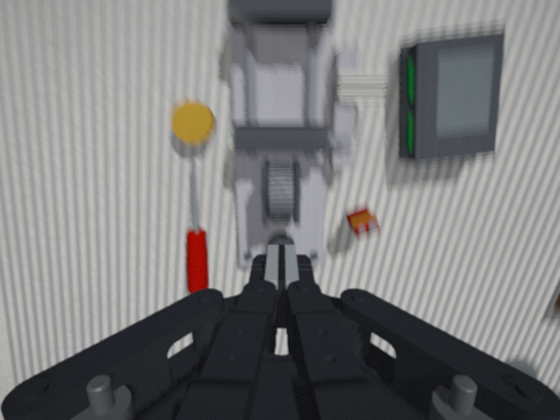

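The wrist view shows the holder upright: fixed jaw at (280,10), sliding jaw at (281,138), wheel at (281,190), tag lines around (362,85). It's a bit blurred, so I'll take a still one and measure.

```bash
python3 - <<'E'
from h import *
f=vision.grab_frame("wrist"); f=vision.grab_frame("wrist");crop(f["image"],210,0,410,260,3,"pics/w2.png")
for n,p in (("crest",hw(0,-.07,.072)),("ptr",hw(.074,-.0175,.0415)),("lock",hw(0,-.14,.061)),("jawL",hw(-.045,-.03,.049)),("jawR",hw(.045,-.03,.049)),("tag",hw(.062,.04,.0365))): print(n,proj(f,p).round(1),((proj(f,p)-[210,0])*3).round(0))
np.savez("w2.npz",T=f["T"],K=f["camera_matrix"]);print(robot.observe()["time"])
E
```

```text
crest [281.3 188.2] [214. 565.]
ptr [358.5 126. ] [446. 378.]
lock [282.2 253.5] [216. 761.]
jawL [232.9 141.6] [ 69. 425.]
jawR [328.7 140.4] [356. 421.]
tag [347.8  60.9] [413. 183.]
1.9
```

View pics/w2.png

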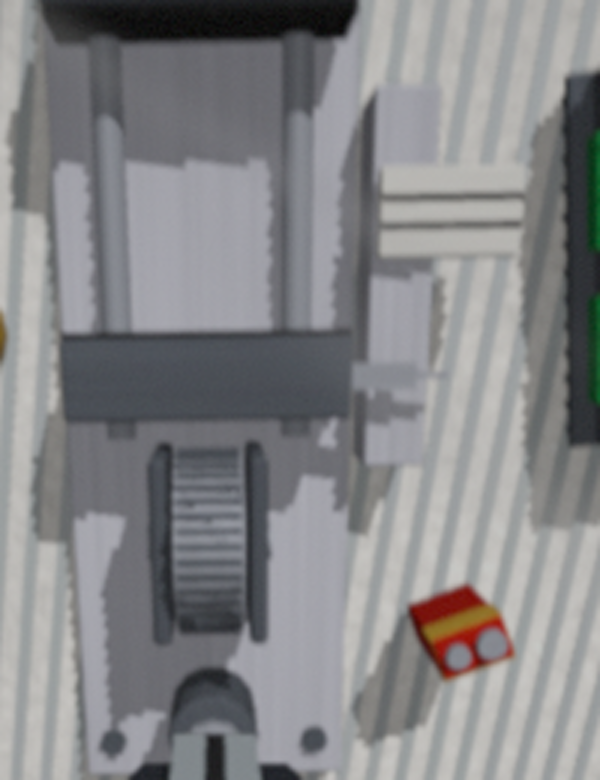

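```bash
python3 - <<'E'
from h import *
z=np.load("w2.npz");f={"T":z["T"],"camera_matrix":z["K"]}
W=lambda p:(p[0]/3+210-.33,p[1]/3-.33)
for n,p,h in (("mark",(452,211),.0365),("line1",(452,198),.0365),("line2",(452,225),.0365),("ptr",(400,376),.0415),("jaw top near L",(68,420),.049),("jaw top near R",(348,415),.049),("wheel L",(172,540),.072),("wheel R",(245,540),.072)):
    print(n,toh(plane(f,W(p),h)).round(4))
E
```

```text
mark [0.0739 0.0322 0.0365]
line1 [0.0737 0.0358 0.0365]
line2 [0.0742 0.0282 0.0365]
ptr [ 0.0592 -0.0164  0.0415]
jaw top near L [-0.0454 -0.0282  0.049 ]
jaw top near R [ 0.0421 -0.0277  0.049 ]
wheel L [-0.0127 -0.0619  0.072 ]
wheel R [ 0.0091 -0.0622  0.072 ]
```

```bash
sed -i 's/^HO=.*/HO=np.array([0.5302,-0.083])/; s/^def hw/HO=HO-0.0015*xv+0.001*yv\ndef hw/' h.py; python3 - <<'E'
from h import *
print(shift(hw(0,-.08,.076),7.7))
E
```

```text
Traceback (most recent call last):
  File "h.py", line 19, in <module>
    yv=np.array([np.cos(HA),np.sin(HA)]);xv=np.array([yv[1],-yv[0]])
                        ^^
NameError: name 'HA' is not defined. Did you mean: 'HO'?
```

```bash
sed -i 's/^HO=np.array.*/HO=np.array([0.5302,-0.083]); HA=np.radians(97.7)/' h.py; python3 - <<'E'
from h import *
print(shift(hw(0,-.08,.076),7.7))
E
```

```text
[-0.0012, 0.0051, 0.1246, np.float64(-0.38)]
```

Request:
move_arm(
  rows=[1,-0.001,0.005,0.05,-0.4,1,-0.001,0.005,0.1,-0.4,1,-0.001,0.005,0.115,-0.4,1,-0.001,0.005,0.122,-0.4,1,-0.001,0.005,0.124,-0.4,1,-0.001,0.005,0.124,-0.4],
)

```text
time: 2.65
tcp_pos: [0.5216, -0.0182, 0.0786]
tool_rot: [-0.0, 0.997, 0.071, 0.001]
wrist_force: [0.5, -0.4, -0.1]
finger_gap: -0.0003
```

```bash
python3 - <<'E'
from h import *
s=robot.observe();print(s["tcp_pos"],toh(s["tcp_pos"]),s["wrist_force"],shift(hw(0,-.08,.072),7.7))
E
```

```text
[ 0.52163751 -0.0181949   0.07864123] [ 0.0016977  -0.07563198  0.07864123] [ 0.50505614 -0.36470443 -0.10662279] [-0.0017, 0.0044, 0.0066, np.float64(0.43)]
```

Request:
move_arm(
  rows=[1,-0.002,0.004,0.004,0.4,1,-0.002,0.004,0.006,0.4,1,-0.002,0.004,0.006,0.4],
)

```text
time: 3.02
tcp_pos: [0.5192, -0.0233, 0.0719]
tool_rot: [0.0, 0.998, 0.067, 0.0]
wrist_force: [-1.6, -1.0, 5.1]
finger_gap: -0.0001
```

Request:
move_arm(
  rows=[1,0,0,0.001,0,1,0,0,0.001,0],
)

```text
time: 3.28
tcp_pos: [0.5193, -0.0234, 0.0717]
tool_rot: [0.0, 0.998, 0.067, 0.0]
wrist_force: [-5.0, -1.2, 13.0]
finger_gap: 0.0001
```

Request:
move_arm(
  rows=[1,0,-0.004,0,0,1,0,-0.008,0,0,1,0,-0.012,0,0,1,0,-0.016,0,0,1,0,-0.02,0,0,1,0,-0.02,0,0],
)

```text
time: 4.03
tcp_pos: [0.5163, -0.0023, 0.0713]
tool_rot: [-0.0, 0.998, 0.067, 0.0]
wrist_force: [-4.2, 1.8, 10.1]
finger_gap: 0.0002
```

```bash
python3 - <<'E'
from h import *
f=vision.grab_frame("wrist");cv2.imwrite("pics/w3.png",f["image"])
for n in ("scene","side"):
  g=vision.grab_frame(n);cv2.imwrite(f"pics/{n}3.png",g["image"])
crop(g["image"],190,190,350,340,4,"pics/si3.png")
s=robot.observe();print(toh(s["tcp_pos"]),s["time"])
E
```

```text
[-0.00138359 -0.05914625  0.07129512] 4.175
```

View pics/w3.png

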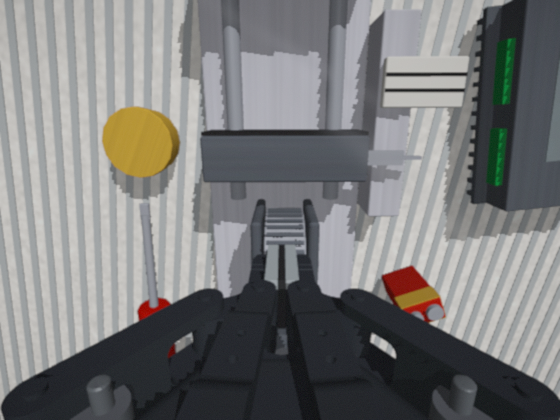

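View pics/si3.png

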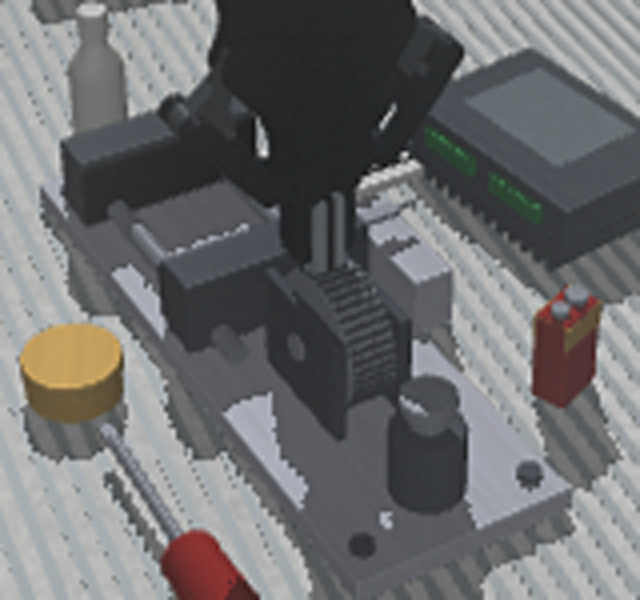

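The wheel turned: the wrist view has the jaw at (285,155), the pointer tip at (420,157) and the gauge lines at rows 73 and 90.

```bash
cat >> h.py <<'E'
def meas(img,f,pr,pc=405,lines=None,lc=425):
    py=toh(plane(f,(pc,pr),.0415))[1]; my=np.mean([toh(plane(f,(lc,r),.0365))[1] for r in lines]); return py,my,my-py
E
python3 - <<'E'
from h import *
f=vision.grab_frame("wrist")
print(meas(None,f,157,405,(73.5,90.5)))
g=cv2.cvtColor(f["image"],cv2.COLOR_BGR2GRAY)
print(g[50:110,425].tolist());print(g[145:170,412].tolist())
E
```

```text
(np.float64(-0.009490173193701046), np.float64(0.03006462887440489), np.float64(0.03955480206810594))
[192, 193, 193, 194, 192, 193, 193, 195, 191, 189, 190, 189, 190, 189, 190, 189, 190, 189, 189, 189, 191, 183, 132, 63, 30, 61, 130, 178, 190, 190, 190, 190, 188, 190, 189, 190, 192, 183, 131, 62, 29, 80, 151, 183, 189, 189, 189, 189, 189, 189, 189, 189, 188, 187, 190, 186, 159, 142, 171, 181]
[169, 169, 168, 169, 169, 169, 169, 168, 170, 168, 155, 144, 143, 145, 159, 180, 188, 191, 192, 193, 196, 199, 199, 198, 196]
```

Request:
move_arm(
  rows=[1,0,0,-0.008,0,1,0.001,0.01,-0.01,0,1,0.001,0.02,-0.008,0,1,0.001,0.02,-0.002,0,1,0.001,0.02,0,0,1,0.001,0.02,0,0,1,0.001,0.016,0,0,1,0.001,0.012,0,0,1,0.001,0.008,0,0,1,0.001,0.004,0,0,1,0.001,0,0,0,1,0.001,0,0,0],
)

```text
time: 5.72
tcp_pos: [0.5173, -0.0016, 0.0711]
tool_rot: [-0.001, 0.998, 0.068, -0.0]
wrist_force: [-4.4, 2.0, 13.6]
finger_gap: 0.0
```

```bash
cat >> h.py <<'E'
def look(name):
    f=vision.grab_frame("wrist");cv2.imwrite(f"pics/{name}.png",f["image"])
    g=cv2.cvtColor(f["image"],cv2.COLOR_BGR2GRAY)
    s=robot.observe();print(toh(s["tcp_pos"]).round(4),s["wrist_force"].round(1),s["time"])
    print("425:",[(i,int(g[i,425])) for i in range(40,150) if g[i,425]<120]); 
    return f
E
python3 - <<'E'
from h import *
f=look("w4")
E
```

```text
[-0.0003 -0.0586  0.0711] [-5.   2.1 13.1] 5.775
425: [(74, 63), (75, 28), (76, 60), (90, 58), (91, 28), (92, 82)]
```

View pics/w4.png

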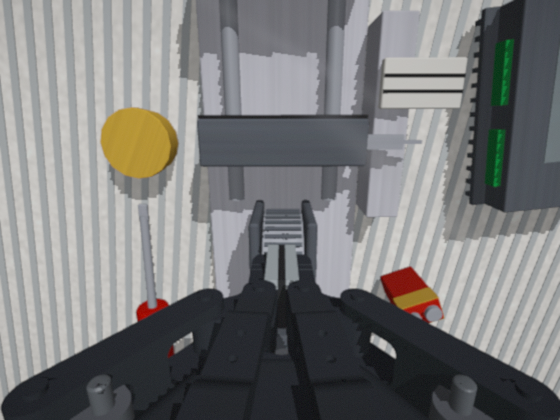

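The pointer is now at row 142 against lines at rows 75 and 91, so it moved about 7.5 mm on that stroke. Repeating.

Request:
move_arm(
  rows=[1,0,0,-0.008,0,1,0,0.01,-0.01,0,1,0,0.02,-0.008,0,1,0,0.02,-0.002,0,1,0,0.02,0,0,1,0,0.02,0,0,1,0,0.016,0,0,1,0,0.012,0,0,1,0,0.008,0,0,1,0,0.004,0,0,1,0,0,0,0,1,0,0,0,0],
)

```text
time: 7.28
tcp_pos: [0.5172, -0.0016, 0.071]
tool_rot: [-0.001, 0.998, 0.068, -0.0]
wrist_force: [-4.5, 1.6, 14.8]
finger_gap: 0.0
```

Request:
move_arm(
  rows=[1,0,0,-0.008,0,1,0,0.01,-0.01,0,1,0,0.02,-0.008,0,1,0,0.02,-0.002,0,1,0,0.02,0,0,1,0,0.02,0,0,1,0,0.016,0,0,1,0,0.012,0,0,1,0,0.008,0,0,1,0,0.004,0,0,1,0,0,0,0,1,0,0,0,0],
)

```text
time: 8.78
tcp_pos: [0.5172, -0.0016, 0.071]
tool_rot: [-0.001, 0.998, 0.068, -0.0]
wrist_force: [-3.9, 2.2, 14.9]
finger_gap: -0.0002
```

```bash
python3 - <<'E'
from h import *
f=look("w5");crop(f["image"],340,40,500,140,5,"pics/w5c.png")
E
```

```text
[-0.0004 -0.0586  0.0711] [-3.9  1.8 14.4] 8.825
425: [(74, 64), (75, 30), (76, 62), (90, 62), (91, 31), (92, 83)]
```

View pics/w5c.png

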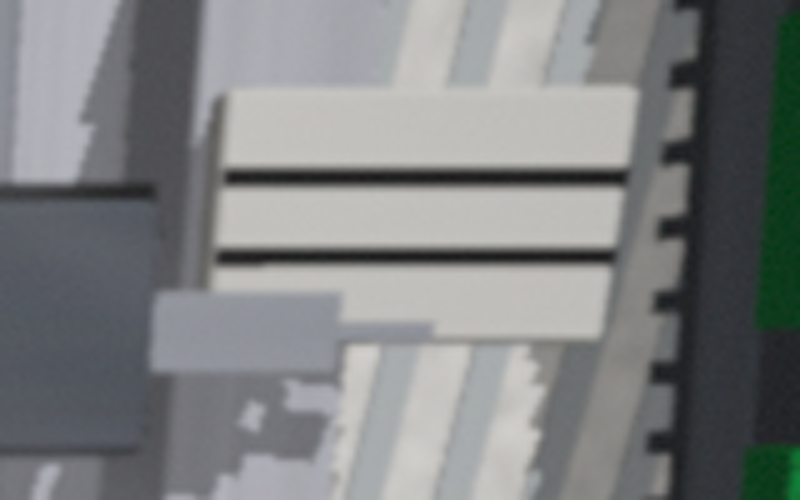

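```bash
python3 - <<'E'
from h import *
f=vision.grab_frame("wrist")
print(meas(None,f,106,420,(75,91),425),f["T"][:3,3])
E
```

```text
(np.float64(0.01822940154447783), np.float64(0.03011577933565819), np.float64(0.01188637779118036)) [0.50699913 0.07021811 0.21380003]
```

Request:
move_arm(
  rows=[1,0,0,-0.008,0,1,0,0.01,-0.01,0,1,0,0.02,-0.008,0,1,0,0.02,-0.002,0,1,0,0.02,0,0,1,0,0.02,0,0,1,0,0.016,0,0,1,0,0.012,0,0,1,0,0.008,0,0,1,0,0.004,0,0,1,0,0,0,0,1,0,0,0,0],
)

```text
time: 10.38
tcp_pos: [0.5172, -0.0016, 0.071]
tool_rot: [-0.001, 0.998, 0.068, -0.0]
wrist_force: [-5.2, 1.7, 14.0]
finger_gap: -0.0
```

```bash
python3 - <<'E'
from h import *
f=look("w6");crop(f["image"],340,40,500,140,5,"pics/w6c.png")
E
```

```text
[-0.0005 -0.0586  0.071 ] [-5.6  3.4 14.1] 10.425
425: [(74, 62), (75, 31), (76, 60), (89, 115), (90, 65), (91, 33), (92, 83)]
```

View pics/w6c.png

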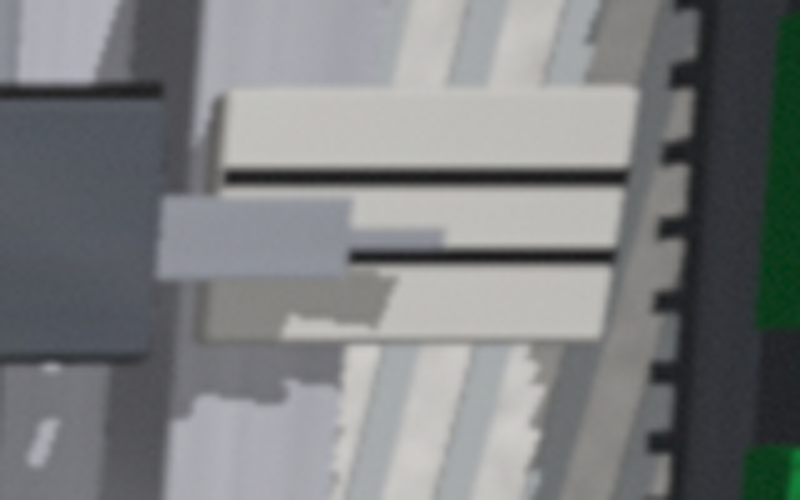

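```bash
python3 - <<'E'
from h import *
f=vision.grab_frame("wrist")
print(meas(None,f,87.5,420,(75,91),425),meas(None,f,106,420,(75,91),425))
E
```

```text
(np.float64(0.02748387343417885), np.float64(0.03011944327700815), np.float64(0.0026355698428292967)) (np.float64(0.01823306482304418), np.float64(0.03011944327700815), np.float64(0.011886378453963967))
```

Request:
move_arm(
  rows=[1,0,0,-0.008,0,1,0,0.007,-0.01,0,1,0,0.014,-0.008,0,1,0,0.014,-0.006,0,1,0,0.014,-0.002,0,1,0,0.014,0,0,1,0,0.014,0,0,1,0,0.012,0,0,1,0,0.01,0,0,1,0,0.008,0,0,1,0,0.008,0,0,1,0,0.008,0,0],
)

```text
time: 11.98
tcp_pos: [0.5184, -0.0107, 0.0718]
tool_rot: [-0.0, 0.998, 0.067, -0.0]
wrist_force: [-6.1, -1.5, 19.7]
finger_gap: -0.0001
```

```bash
python3 - <<'E'
from h import *
f=look("w7");crop(f["image"],340,40,500,140,5,"pics/w7c.png")
E
```

```text
[-0.0004 -0.0678  0.0718] [-6.4 -1.  19.5] 12.025
425: [(55, 62), (56, 31), (57, 43), (58, 113), (71, 102), (72, 41), (73, 30), (74, 102)]
```

View pics/w7c.png

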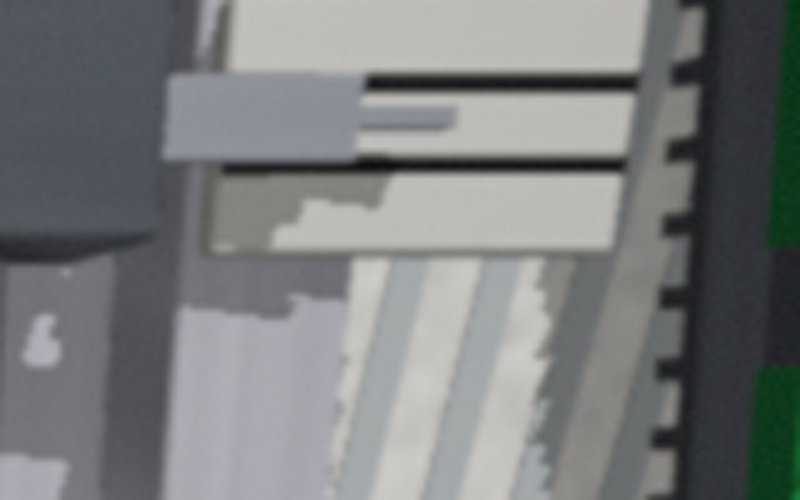

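```bash
python3 - <<'E'
from h import *
f=vision.grab_frame("wrist");print(meas(None,f,63.4,420,(56.3,72.6),425))
s=vision.grab_frame("side");g=vision.grab_frame("scene");crop(g["image"],215,200,295,260,8,"pics/sc7.png");crop(s["image"],250,210,330,270,8,"pics/si7.png")
E
```

```text
(np.float64(0.029915926476631327), np.float64(0.030097063460031437), np.float64(0.00018113698340010975))
```

View pics/sc7.png

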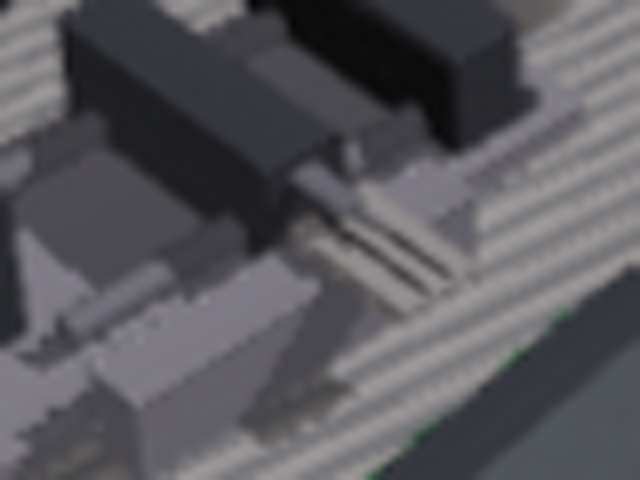

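The parallax-corrected error is 0.2 mm, and the scene view agrees that the pointer is between the lines. I'll lift straight up and recheck.

Request:
move_arm(
  rows=[1,0,0,-0.004,0,1,0,0,-0.012,0,1,0,0,-0.03,0,1,0,0,-0.04,0,1,0,0,-0.04,0,1,0,0,-0.04,0],
)

```text
time: 12.92
tcp_pos: [0.5181, -0.0105, 0.1099]
tool_rot: [-0.0, 0.998, 0.067, -0.0]
wrist_force: [0.7, 0.1, -0.4]
finger_gap: -0.0001
```

```bash
python3 - <<'E'
from h import *
f=look("w8");crop(f["image"],320,40,480,140,5,"pics/w8c.png")
print(shift(hw(0,-.14,.08),7.7))
for z in (.061,):print(proj(f,hw(0,-.14,z)))
E
```

```text
[-0.001  -0.0676  0.1097] [0.1 0.5 0.7] 12.975
425: [(66, 100), (67, 43), (68, 79), (80, 45), (81, 56), (109, 117), (110, 114), (111, 115), (114, 114), (115, 106), (116, 106), (117, 106), (118, 108), (119, 118), (120, 117), (121, 111), (122, 107), (123, 107), (124, 108), (125, 107), (126, 110), (127, 115), (128, 111), (129, 108), (130, 111)]
[0.001, 0.0724, 0.0297, np.float64(0.01)]
[283.21229449 321.08855636]
```

View pics/w8c.png

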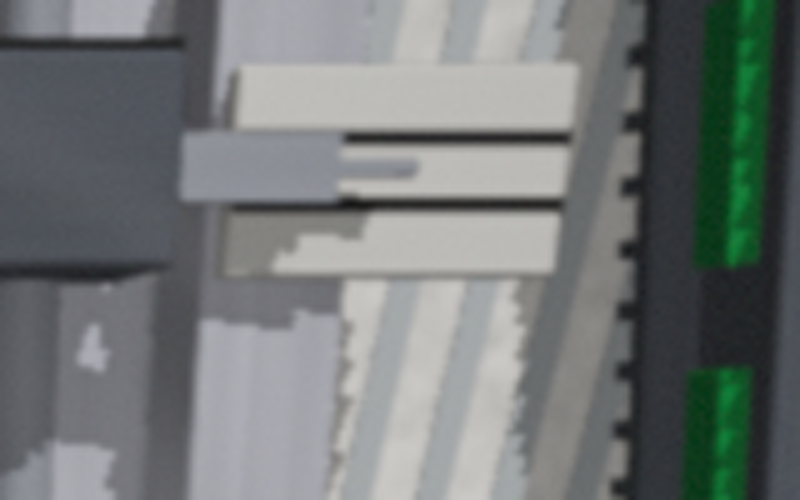

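Request:
move_arm(
  rows=[1,0.001,0.035,0,0,1,0.001,0.072,0,0,1,0.001,0.072,0.01,0,1,0.001,0.072,0.025,0,1,0.001,0.072,0.036,0,1,0.001,0.072,0.04,0,1,0.001,0.072,0.04,0],
)

```text
time: 13.85
tcp_pos: [0.5288, -0.0812, 0.0698]
tool_rot: [-0.0, 0.998, 0.068, -0.0]
wrist_force: [-0.3, 1.0, 0.5]
finger_gap: 0.0
```

```bash
python3 - <<'E'
from h import *
f=look("w9");s=vision.grab_frame("side");crop(s["image"],210,190,370,340,4,"pics/si9.png");g=vision.grab_frame("scene");crop(g["image"],140,170,300,290,5,"pics/sc9.png")
E
```

```text
[ 0.0007 -0.1393  0.0703] [ 0.2 -0.5 -0.5] 13.9
425: []
```

View pics/si9.png

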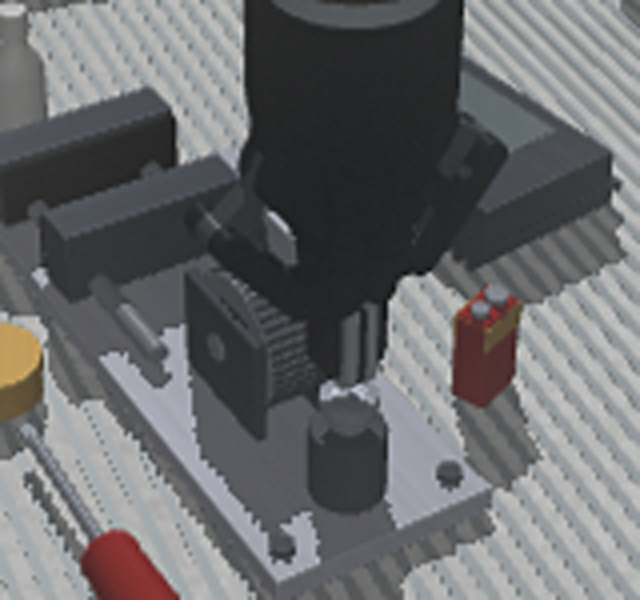

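View pics/sc9.png

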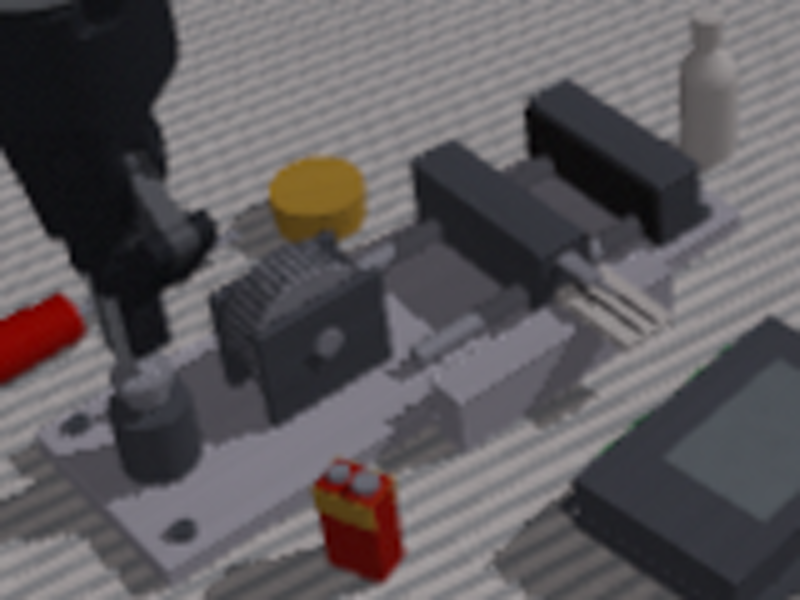

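The tip is above the button in both views, and the pointer is still between the lines. Pressing.

Request:
move_arm(
  rows=[1,0,0,0.004,0,1,0,0,0.008,0,1,0,0,0.011,0,1,0,0,0.013,0,1,0,0,0.015,0,1,0,0,0.017,0,1,0,0,0.017,0,1,0,0,0.017,0],
)

```text
time: 15.0
tcp_pos: [0.529, -0.0818, 0.0531]
tool_rot: [-0.0, 0.998, 0.067, -0.0]
wrist_force: [-0.3, 0.1, 0.5]
finger_gap: -0.0002
```

Request:
move_arm(
  rows=[1,0,0,0.001,0,1,0,0,0.002,0,1,0,0,0.002,0],
)

```text
time: 15.38
tcp_pos: [0.5292, -0.0818, 0.0528]
tool_rot: [-0.0, 0.998, 0.067, 0.0]
wrist_force: [-5.2, 0.6, 15.8]
finger_gap: 0.0002
```

The plunger is against its stop, with 16 N at z = 52.8 mm. I'll hold briefly, then retreat up.

Request:
move_arm(
  rows=[1,0,0,0,0,1,0,0,0,0,1,0,0,-0.01,0,1,0,0,-0.04,0,1,0,0,-0.09,0,1,0,0,-0.13,0,1,0,0,-0.13,0,1,0,0,-0.13,0],
)

```text
time: 16.38
tcp_pos: [0.5287, -0.0817, 0.1809]
tool_rot: [-0.0, 0.998, 0.067, -0.0]
wrist_force: [-1.0, -0.4, 0.5]
finger_gap: 0.0
```

```bash
python3 - <<'E'
from h import *
f=look("w10");s=vision.grab_frame("side");crop(s["image"],190,190,350,340,4,"pics/si10.png");g=vision.grab_frame("scene");crop(g["image"],140,170,300,290,5,"pics/sc10.png")
cv2.imwrite("pics/side10.png",s["image"])
E
```

```text
[-0.0003 -0.1394  0.1803] [ 0.  -0.6 -1.4] 16.425
425: [(40, 35), (41, 38), (42, 33), (43, 38), (44, 35), (45, 38), (46, 37), (47, 35), (48, 37), (49, 35), (50, 36), (51, 34), (52, 35), (53, 36), (54, 36), (55, 35), (56, 35), (57, 34), (58, 38), (59, 34), (60, 35), (61, 33), (62, 35), (63, 34), (64, 36), (65, 36), (66, 38), (67, 38), (68, 37), (69, 34), (70, 40), (71, 45), (72, 43), (73, 45), (74, 44), (75, 44), (76, 44), (77, 44), (78, 45), (79, 44), (80, 44), (81, 44), (82, 45), (83, 42), (84, 42), (85, 44), (86, 42), (87, 42), (88, 54), (89, 81), (90, 95), (91, 97), (92, 96), (93, 96), (94, 95), (95, 95), (96, 95), (97, 96), (98, 96), (99, 97), (100, 98), (101, 99), (102, 101), (103, 103), (104, 105), (105, 108), (106, 110), (107, 114), (108, 116), (115, 119), (117, 119)]
```

View pics/w10.png

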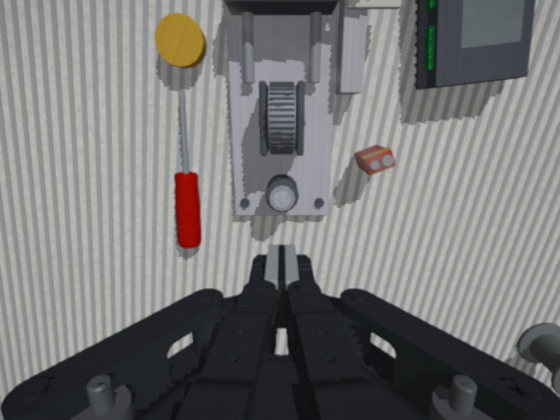

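View pics/si10.png

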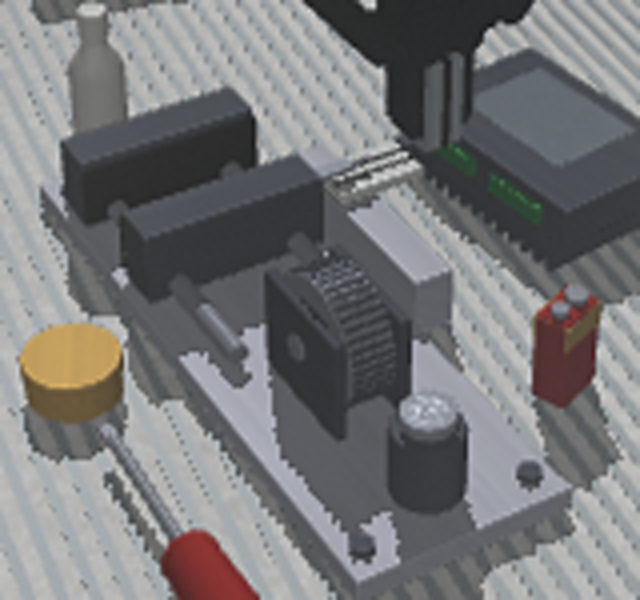

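View pics/sc10.png

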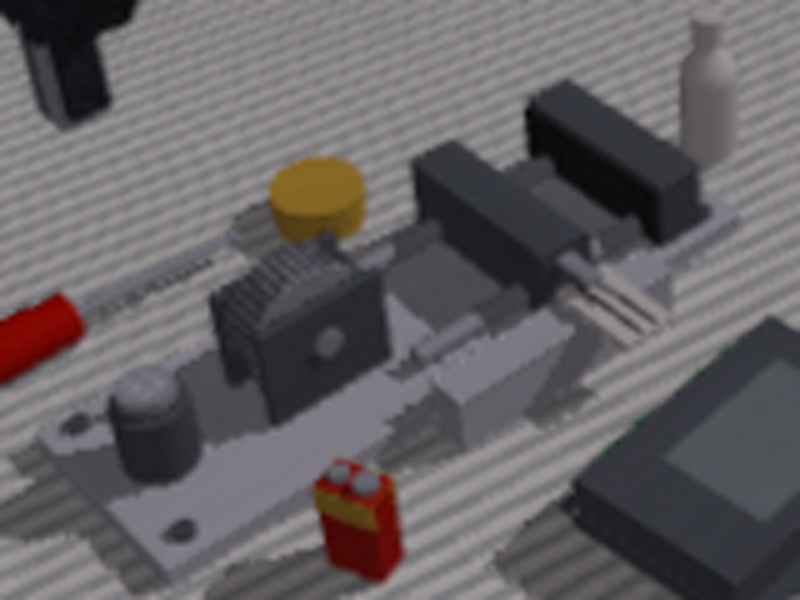

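The plunger is visibly lower in both views: its top moved from row 392 to 411 in the side crop. The pointer hasn't moved and the bystanders look undisturbed. One last height check, then I hand in.

```bash
python3 - <<'E'
from h import *
sc=vision.grab_frame("scene"); si=vision.grab_frame("side")
print(tri([sc,si],[(142/5+140,388/5+170),(429/4+190,411/4+190)]))
print(robot.observe()["qd"].round(4)); robot.hand_in()
E
```

```text
(array([ 0.52986232, -0.08454582,  0.0517853 ]), [3.7131745045179686e-05, 3.713174504523482e-05])
[-0.0007 -0.0031  0.0028 -0.0061 -0.0002  0.0014  0.0017]
the job is handed in; nothing more can be done
```

The job is handed in after about 16.5 s of the 48 s allowed. The pointer stands between the gauge lines and the lock plunger is fully down. The hand-in reports no verdict, so this rests on my own checks.

- **Jaw:** I rolled the wheel with the closed fingertip in five 20 mm strokes and one 6 mm stroke. The readings I took showed 10–20 N on the wheel, against the 45 N limit. The last parallax-corrected wrist-camera measurement put the pointer 0.2 mm from the mark's centre. I repeated the picture after lifting off but judged it only by eye. Both that and the scene view after pressing showed the pointer between the lines.
- **Lock:** I pressed the plunger until it met its stop, at about 16 N with the tip at 52.8 mm. Two views then put its top at about 51.8 mm, against 53 mm expected, which is within the camera's accuracy.
- **Surroundings:** The gauge tag and the bystanders in view looked unmoved, and the arm was clear of everything, about 18 cm above the bench. I did not measure the bystanders' positions, and the multimeter was not in the close-up pictures at the end.
- **Disagreement:** The measured jaw travel per stroke was about 9 mm rather than the calculated 8 mm. I corrected for this by measuring before the final short stroke.

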